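# Check in a seed canister, open the tray's dial lock and show the shackle to the reader

## Robot

A 7-joint arm with a two-finger parallel gripper is mounted at the origin on the work surface. World frame = base frame: x ahead of the robot, y to its left, z up, the work surface at z = 0. Lengths are in mm, angles in rad, forces in N, time in s.
With the tool pointing down it reaches from about 425 to 1025 mm from the base axis. Payload 9.4 kg.
Tool frame: the origin (TCP) lies on the centre line of the jaws, within the pads' length; the fingertips stand 22 mm ahead of it and the grasp point (between the pads) lies 3 mm ahead of it (robot.tips_ahead is the distance from the TCP to the fingertips, in mm); z points along the fingers, y is the line along which they close (so a half turn about z gives the same grasp; the last joint's range is limited). The gripper opens to 93 mm and grips with 3 to 60 N. Pads are 15 mm wide; open, the fingers measure 128 mm over their backs; the gripper's body (75 mm by 188 mm) begins 65 mm behind the grasp point.
Start: joints at [1.18, 0.599, -0.003, 1.599, 0.002, 0.943, -0.08], TCP at [223.781, -689.599, 240.618] pointing down, gripper open.
Joint ranges: [-2.57, 2.57], [-0.35, 1.97], [-1.29, 1.29], [0.11, 2.56], [-1.05, 4.19], [0.11, 1.86], [-2.63, 2.63]. Speed limits (rad/s): [2.22, 2.22, 3.01, 3.01, 3.14, 3.14, 3.14].

## Interface

Orientations are given as a unit quaternion [w, x, y, z].
In Python, from station import robot, imaging gives the robot as it stands.
- The arm moves only by the tool drive_tool, never from a script. Its argument "motion" is a list of rows, each an object of numbers: "tx", "ty", "tz": the shift along the tool's x, y, z in cm; "twist": the turn about the tool's z in rad. A call has 1 to 5 rows; each row shifts and turns the commanded pose from where the row before left it, along the tool's axes as they then stand; what a row does not reach is not made up. A row lasts 1/8 s, in which the tool goes at most 62.5 mm and 10.7 degrees, less where a joint would pass 70% of its speed; a pose out of reach is approached as far as the arm can. A call with a gripper value outside its range is refused whole. "jaw" is the opening, from 0 (shut) to 1 (fully open), set as the call begins (left out, the last holds). The fingers move at their own pace and stop on an object; "squeeze" is the grip in N (left out, the last holds). Time passes only in rows, so rows that do not move let the fingers close. It gives the time, the measured TCP pose, the force, the opening and the grip force at its end, in the units of the state.
- robot.observe(): the state, without advancing time (a new reading comes with each control period).
- imaging.grab_frame(name): name is "side" or "top"; returns a dict with "img" (420x560x3 uint8, red, green, blue), "fx", "fy", "cx", "cy" (pixels), "k1" (the pictures are not rectified: a ray, as slopes to the right and down, at radius r is drawn at 1 + k1 r^2 times it, then the intrinsics apply), "cam_to_world" (4x4, takes a point from camera to world coordinates). Camera axes: x right, y down, z forward; pixel columns grow to the right and rows downward; lengths in mm; the calibration is good to about 2 mm. A picture is of the moment at which its call begins. There is no depth.
- robot.finish_job(): hands the job in; it is judged then, once.
Trained networks look in a picture, given as the dict that the camera call returned (one of the last four; its "shot" number tells which), for a name from the list of things; names that differ only in an ending like _2 or _b are one class to them, and where a whole thing is asked for, a point or a joint stands for the part that bears it (a point fixed in the world has none). Each returns a list of dicts, best first, with "score" (0 to 1); they miss things now and then, are a little off and sometimes report something else, mostly with a low value. They report only what shows in the picture. A call takes as long as a camera call. They do not tell look-alikes from the thing itself.
- imaging.recognise(picture, name): "uv" ([column, row] in pixels, amid what is visible of it).
- imaging.outline_of(picture, name): "mask" (420x560 bool, what is visible of it) and "uv" ([column, row] in pixels, amid what is visible of it).
The state is a dict: "time": time; "joints": joint angles; "joint_vel": joint speeds; "joint_torque": joint torques, N m; "eef_pos": TCP position; "eef_rot": TCP orientation; "contact_force": force on the tool from outside, world axes, zero at the start; "torque": the same for the moment, N m; "finger_gap": finger opening in mm; "gripper_force": force on a finger pad.
Only numpy, scipy, OpenCV 4.12 (cv2) and the standard library are available. Lean on these libraries where they do the work, as an engineer would, in place of code of your own. Each camera call takes 0.05 s, during which the arm holds its last target. There are 200 camera calls.

## Task

First turn the seed canister in its nest until its code plate squarely faces the reader block and let it stand there. Then turn the lock dial on the growth tray counter-clockwise until it clicks into its notch, pull the freed shackle straight up out of the lock, and present it over the reader's top window, upright and a few centimetres clear of it; the job finishes while you are still holding the shackle there, still. Leave everything else on the bench where it is.

Things in the scene. Friction and masses are not known exactly. Their poses are not given: they have to be found in the camera images.
- station: fixed code reader: base plate 84 x 190 x 6 mm with a round nest and a white reader block. Origin: on the bench under the nest's centre; z up, y from the nest to the reader block (70 x 60 mm, top 80 mm above the bench), whose side window faces the nest 78 mm from its axis. Nest ring: 68 mm outside, 54 mm bore, floor 6 mm and rim 18 mm above the bench
- reader_top (a point): centre of the reader's top window, 81 mm above the bench, 108 mm from the nest's axis along the station's y; axes as the station's
- canister: aluminium seed canister, 50 mm across, 85 mm tall, standing loose in the nest and free to turn there. Origin: centre of its underside, z up; its x axis points out through the code plate, and a dark bar on the lid points the same way. At the start x is 0.6 to 1.6 rad counter-clockwise (seen from above) of the direction to the reader
- code (a point): centre of the code plate (white, 18 mm wide, 34 mm tall, flush on the canister's side), 25.5 mm from the canister's axis and 38 mm above its underside
- tray: fixed black growth tray (275 x 340 mm, 66 mm high) with an aluminium lock case, 70 (x) x 170 (y) x 55 mm high, on its robot side. Origin: on the bench under the lock case's centre; z up, x towards the tray, y from dial to shackle. Dial axis at y = -40 mm, shackle legs in holes at y = 12 and 58 mm; a steel hasp strap, 24 mm wide, top 66 mm above the bench, lies between the legs
- dial (a joint): dial angle, rad, grows counter-clockwise seen from above; starts at -1.4 to -0.6. At 0 the pointer and the rim's notch point at the shackle. A spring (1 to 3 N net) presses the shackle's tooth up against the rim's underside; within about 0.07 of 0 the shackle jumps 4.5 mm up into the notch with a click, catching the dial, and is free to be pulled. Takes about 0.1 N m to turn
- dial_grip (a point): centre of the dial's pointer grip, a black bar 44 mm long, 14 mm wide, 26 mm tall standing on the dial's rim disc (84 mm across); this point is 83.5 mm above the bench, the bar's top 96.5 mm, the disc's top 70.5 mm. Turns with the dial: z up, y along the bar towards the pointer end (a white line on that end)
- shackle: loose steel U of 10 mm square bar, legs down, 0.13 to 0.19 kg. Origin: centre of the bow (top bar, 56 mm long along the shackle's y, parallel to the tray's y), 110 mm above the bench when locked; z up. Legs reach 98 mm below the origin, 43 mm deep in the case with 1 mm play; on the leg next to the dial a tooth sticks out 13 mm towards the dial, 49 mm below the origin
- spare_canister: bystander, to be left alone: plain spare aluminium canister, 50 mm across, 85 mm tall, no code plate, standing free on the bench
- jar: bystander, to be left alone: small glass jar, 38 mm across, 50 mm tall
- dish: bystander, to be left alone: flat lidded dish, 90 mm across, 16 mm tall
- standoff: bystander, to be left alone: aluminium post, 24 mm across, 50 mm tall
- collar: bystander, to be left alone: steel ring, 48 mm across, 14 mm tall
- driver: bystander, to be left alone: screwdriver lying on the bench
- spanner: bystander, to be left alone: open-ended wrench lying on the bench
Not all that is in view belongs to the job. What is shaped like the canister but red is not meant. What is shaped like the shackle but orange is not meant.

How it is judged (in metres and radians):
On the way, in this order (a step that is already met when the one before it is completed fails the run):
1. the canister stands in its nest with its code plate facing the reader (x of code in the frame of station between -0.009 and 0.009 m and y of code in the frame of station above 0.018 m and horizontal distance between canister and station below 0.006 m and angle between canister's own z axis and vertical below 0.1 rad and contact force between the fingers and canister below 0.3 N), for 0.2 s.
2. the dial has clicked into its notch: near 0, the shackle sprung up (value of joint dial between -0.12 and 0.12 rad and z of shackle in the frame of tray above 0.1125 m), for 0.2 s.
3. the shackle is pulled clear of the lock (z of shackle in the frame of tray above 0.155 m), for 0.1 s.
At the end, for the whole second after the job is handed in: The gripper holds the shackle still, upright within 0.25 rad, its bow within 35 mm sideways of the reader's top window and 187 to 290 mm above the bench, touching nothing else; the canister stands in its nest, its code plate's centre within 9 mm of the line to the reader (horizontal distance between shackle and reader_top below 0.035 m and height (world z) of shackle between 0.187 and 0.29 m and angle between shackle's own z axis and vertical below 0.25 rad and linear speed of shackle below 0.03 m/s and contact force between the fingers and shackle above 1 N and contact force between shackle and station below 0.1 N and contact force between shackle and tray below 0.1 N and contact force between shackle and canister below 0.1 N and x of code in the frame of station between -0.009 and 0.009 m and y of code in the frame of station above 0.018 m and horizontal distance between canister and station below 0.006 m and angle between canister's own z axis and vertical below 0.1 rad); the arm keeps its last pose, push and grip.
It fails at once if another thing on the bench was pushed away by more than 30 mm (distance of any of spare_canister, jar, dish, standoff, collar, driver, spanner from where it was at the start of the episode above 0.03 m).
It also fails if it takes over 64 s, if anything falls off the work surface, if the arm or the gripper's body presses on something with over 40 N, if the wrist force passes 120 N, or if a joint passes its speed limit or range.

## Working session

There is one attempt and no reset: what is moved stays moved. The work goes in short steps, Python scripts to look and compute and a tool call to move; the robot and the scene stay as the last step left them, time stands still between calls to the robot, and variables do not carry over. Pictures are saved under pics/ and viewed, at most 10 in all, crops included, and the job is handed in when it is done.

Besides the shell and the picture viewer there is one more tool, called as name(argument=value, ...), one argument or row to a line, values as JSON. drive_tool: Moves the arm, as the interface text tells. Its arguments: {"type":"object","properties":{"motion":{"type":"array"},"jaw":{"type":"number"},"squeeze":{"type":"number"}},"required":["motion"]}

```bash
mkdir -p pics; ls
cat > h.py <<'E'
import numpy as np,cv2
from station import robot,imaging
def grab(n): return imaging.grab_frame(n)
def ray(p,uv):
    x=(uv[0]-p['cx'])/p['fx'];y=(uv[1]-p['cy'])/p['fy']
    rd=np.hypot(x,y);r=rd
    for _ in range(30): r=rd/(1+p['k1']*r*r)
    s=r/rd if rd>1e-9 else 1
    T=np.array(p['cam_to_world']);return T[:3,3],T[:3,:3]@np.array([x*s,y*s,1.])
def atz(p,uv,z):
    o,d=ray(p,uv);return o+d*(z-o[2])/d[2]
def proj(p,X):
    T=np.array(p['cam_to_world']);c=T[:3,:3].T@(np.array(X,float)-T[:3,3]);x,y=c[:2]/c[2];k=1+p['k1']*(x*x+y*y)
    return np.array([p['fx']*x*k+p['cx'],p['fy']*y*k+p['cy']])
def save(n,img,s=1.4): cv2.imwrite('pics/'+n+'.png',cv2.resize(img,None,fx=s,fy=s,interpolation=cv2.INTER_CUBIC)[:,:,::-1])
E
python3 - <<'E'
from h import *
for n in ['top','side']:
    p=grab(n);save(n+'0',p['img'])
    print(n,np.round(np.array(p['cam_to_world'])[:3,3]),p['fx'],p['k1'])
    for k in ['station','canister','tray','dial','dial_grip','code','shackle','spare_canister','jar','dish','standoff','collar','driver','spanner']:
        print(k,[(np.round(r['uv']).tolist(),round(r['score'],2)) for r in imaging.recognise(p,k)][:4])
print(robot.observe())
E
```

```text
pics
top [ 387.   46. 1151.] 392.9224589103111 -0.07532092349835619
station [([207.0, 240.0], 0.97), ([414.0, 261.0], 0.74)]
canister [([227.0, 243.0], 0.89), ([217.0, 275.0], 0.82), ([328.0, 225.0], 0.63)]
tray [([350.0, 166.0], 0.79), ([207.0, 242.0], 0.22)]
dial [([354.0, 221.0], 0.92), ([351.0, 163.0], 0.15)]
dial_grip [([358.0, 220.0], 0.82), ([352.0, 162.0], 0.43)]
code [([215.0, 274.0], 0.58)]
shackle [([331.0, 220.0], 0.45), ([311.0, 266.0], 0.45), ([227.0, 238.0], 0.39)]
spare_canister [([201.0, 173.0], 0.76)]
jar [([203.0, 240.0], 0.39)]
dish [([158.0, 185.0], 0.81)]
standoff [([414.0, 262.0], 0.64)]
collar [([240.0, 273.0], 0.53)]
driver [([373.0, 262.0], 0.72)]
spanner [([150.0, 243.0], 0.87)]
side [ 427. -871.  829.] 428.9653539421685 0.009158258167111423
station [([235.0, 183.0], 0.81), ([276.0, 266.0], 0.6)]
canister [([210.0, 189.0], 0.91), ([241.0, 191.0], 0.77)]
tray [([348.0, 281.0], 0.62), ([276.0, 267.0], 0.59)]
dial [([275.0, 269.0], 0.59)]
dial_grip [([274.0, 267.0], 0.86), ([220.0, 213.0], 0.33)]
code [([210.0, 185.0], 0.6), ([241.0, 186.0], 0.55)]
shackle [([
[... 356 characters left out ...]
1.1803071 ,  0.59930566, -0.00253248,  1.59941056,  0.00180237,
        0.9428566 , -0.07980146]), 'joint_vel': array([ 0.00111503,  0.00012028, -0.00081785,  0.00090738, -0.00098747,
       -0.00032471,  0.00045494]), 'joint_torque': array([ 1.91286108e-04, -7.64826965e+01,  1.49655674e+00, -2.52701408e+01,
       -5.23393904e-02,  1.05325144e-02, -6.83768775e-06]), 'eef_pos': array([ 223.79684987, -689.60040149,  240.60939107]), 'eef_rot': array([ 1.42547834e-05,  9.87713477e-01,  1.56275674e-01, -1.20348026e-05]), 'contact_force': array([ 0.62472393, -0.26049439,  0.58674048]), 'torque': array([ 0.01356812,  0.03641693, -0.01249085]), 'gripper_force': 0.0, 'finger_gap': 93.18825262093321}
```

View pics/top0.png

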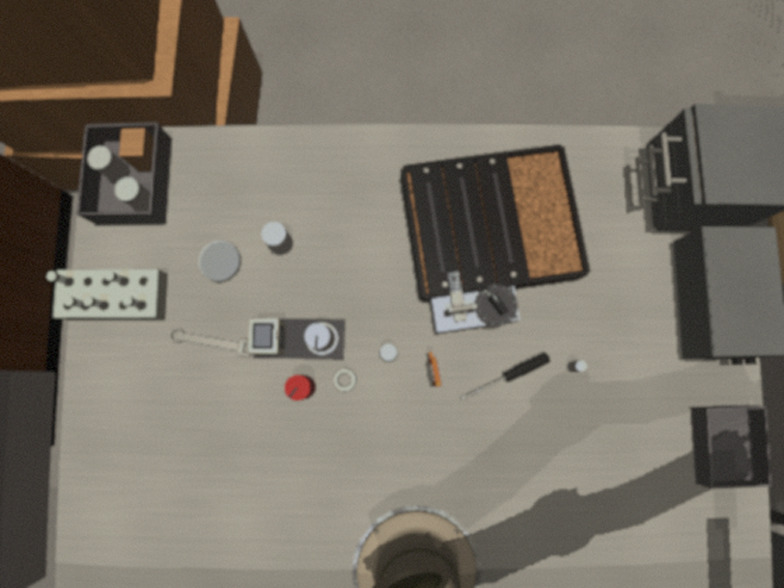

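View pics/side0.png

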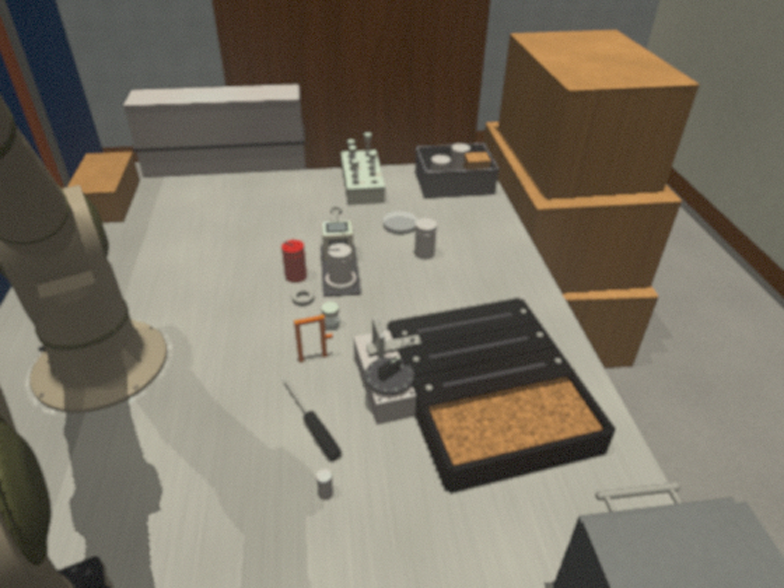

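The top view shows the station with its reader block at (264,336) and the grey canister at (319,337). The lock dial is at (497,305) and the steel shackle is near (458,308).

Candidates:
- **Canisters:** grey in the nest (319,337), red (298,387), spare (274,235). The grey one in the nest is meant.
- **Shackles:** steel in the lock (458,308), orange on the bench (434,369). The steel one is meant.

I'll confirm both in an enlarged crop.

Run:
```python
from h import *
t=grab('top');s=grab('side')
a=cv2.resize(t['img'][195:285,170:380],(798,342),interpolation=cv2.INTER_CUBIC)  #3.8x
b=cv2.resize(s['img'][150:215,205:295],(395,258//1),interpolation=cv2.INTER_CUBIC)
c=cv2.resize(s['img'][225:304,240:310],(395,258),interpolation=cv2.INTER_CUBIC)
b=cv2.resize(s['img'][150:215,210:275],(258,258),interpolation=cv2.INTER_CUBIC)
c=cv2.resize(s['img'][220:305,235:320],(258,258),interpolation=cv2.INTER_CUBIC)
out=np.zeros((600,798,3),np.uint8);out[:342]=a;out[342:,:258]=b;out[342:,270:528]=c
cv2.imwrite('pics/crop1.png',out[:,:,::-1])
# rough positions
P=lambda u,v,z:np.round(atz(t,(u,v),z),1)
print('reader',P(264/1.4,336/1.4,80),'can',P(319/1.4,336/1.4,85),'dial',P(497/1.4,305/1.4,70),'shack',P(458/1.4,308/1.4,110))
for n,p,ks in [('top',t,['station','canister','dial','dial_grip']),('side',s,['station','dial','canister'])]:
  for k in ks:
    for r in imaging.outline_of(p,k)[:2]:
      m=r['mask'].astype(np.uint8); 
      print(n,k,round(r['score'],2),m.sum(),np.round(r['uv']),[np.round(x,2) for x in cv2.minAreaRect(cv2.findNonZero(m))])
```

```text
reader [466.5 296.4  80. ] can [465.8 187.9  85. ] dial [ 527.  -162.9   70. ] shack [516.4 -80.1 110. ]
top canister 0.88 311 [228. 242.] [array([228., 240.]), array([21.21, 16.97]), np.float64(45.0)]
top canister 0.88 317 [215. 276.] [array([213.75, 275.75]), array([19.09, 19.8 ]), np.float64(45.0)]
top dial 0.6 622 [355. 218.] [array([354.75, 218.25]), array([26.87, 27.58]), np.float64(45.0)]
top dial 0.15 407 [198. 172.] [array([197.5, 169.5]), array([25.46, 18.38]), np.float64(45.0)]
top dial_grip 0.69 629 [357. 220.] [array([354.5, 218. ]), array([28., 27.]), np.float64(90.0)]
top dial_grip 0.36 318 [228. 241.] [array([228., 240.]), array([18., 20.]), np.float64(90.0)]
side station 0.86 898 [236. 180.] [array([241.11, 184.36]), array([54.33, 27.16]), np.float64(82.87)]
side station 0.37 168 [236. 224.] [array([236., 225.]), array([18., 10.]), np.float64(90.0)]
side dial 0.9 759 [277. 270.] [array([278.5, 268. ]), array([26., 35.]), np.float64(90.0)]
side dial 0.2 65 [240. 152.] [array([239.25, 151.25]), array([7.78, 9.9 ]), np.float64(45.0)]
side canister 0.88 485 [210. 187.] [array([210.24, 186.18]), array([31.54, 16.55]), np.float64(81.87)]
side canister 0.84 425 [243. 188.] [array([243. , 188.5]), array([27., 16.]), np.float64(90.0)]
```

View pics/crop1.png

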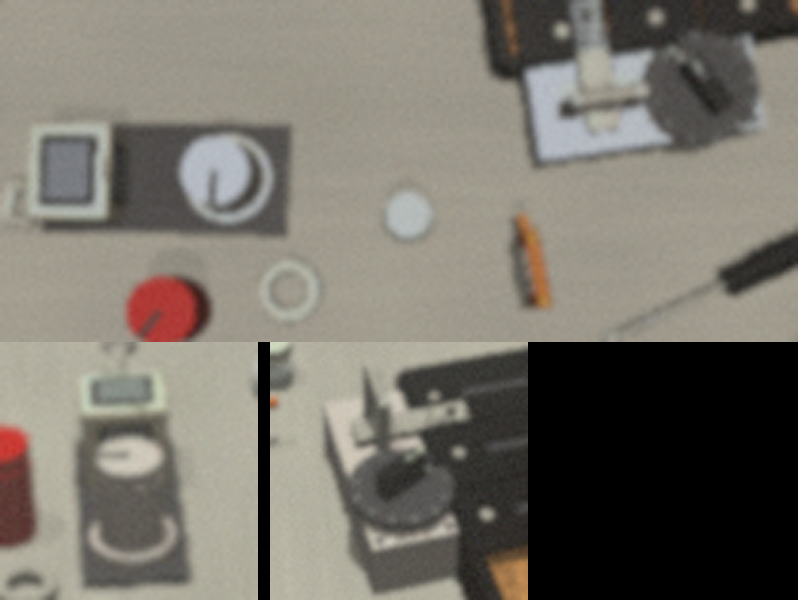

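The crops confirm it: the grey canister in the nest has its lid centre at crop (217,172), and its bar points down to (211,207), which is world -x, about 1.5 rad CCW of the reader. The steel shackle bow runs from (562,107) to (650,94). The dial centre is (702,90), with the pointer end up-left at about -0.9.

Run:
```python
from h import *
t=grab('top');s=grab('side')
C=lambda u,v,z:atz(t,(170+u/3.8-.4,195+v/3.8-.4),z)
R=lambda a:np.round(a,1)
for n,a in dict(lid=(217,172,91),nest=(228,179,18),barend=(211,207,91),pl1=(290,126,6),pl2=(288,236,6),rd1=(33,122,80),rd2=(112,122,80),rd3=(112,220,80),rd4=(30,220,80),win=(67,170,81),
 case1=(523,70,55),case2=(538,165,55),case3=(768,128,55),dial=(702,90,70.5),bow1=(562,107,115),bow2=(650,94,115),pt1=(680,55,96.5),pt2=(722,108,96.5)).items(): print(n,R(C(*a)))
B=lambda u,v,z:atz(s,(210+u*65/258-.4,150+(v-342)*65/258-.4),z)
D=lambda u,v,z:atz(s,(235+(u-270)*85/258-.4,220+(v-342)*85/258-.4),z)
print('side lid',R(B(129,456,91)),'nest',R(B(133,535,18)),'win',R(B(121,391,81)),'barend',R(B(105,456,91)))
print('dial',R(D(402,486,70.5)),'gripends',R(D(380,490,96.5)),R(D(420,458,96.5)),'bowtop',R(D(369,370,115)))
# dial disc dark fit
```

```text
lid [465.8 190.2  91. ]
nest [465.8 191.7  18. ]
barend [440.9 194.2  91. ]
pl1 [507.4 145.9   6. ]
pl2 [423.  146.8   6. ]
rd1 [503.1 326.   80. ]
rd2 [503.  268.4  80. ]
rd3 [432.3 266.7  80. ]
rd4 [432.4 326.   80. ]
win [468.2 299.9  81. ]
case1 [543.3 -30.9  55. ]
case2 [472.6 -41.   55. ]
case3 [ 499.1 -212.3   55. ]
dial [ 525.7 -160.9   70.5]
bow1 [508.5 -53.6 115. ]
bow2 [ 517.4 -115.6  115. ]
pt1 [ 547.8 -140.8   96.5]
pt2 [ 509.4 -169.9   96.5]
side lid [468.3 190.8  91. ] nest [468.2 188.   18. ] win [468.7 297.4  81. ] barend [450.4 192.9  91. ]
dial [ 530.1 -162.3   70.5] gripends [ 509.4 -188.7   96.5] [ 544.6 -158.7   96.5] bowtop [514.3 -71.4 115. ]
```

drive_tool(
  motion=[
    {"tx": 4.4,"ty": -3.7},
    {"tx": 4.4,"ty": -3.7},
    {"tx": 4.4,"ty": -3.7},
    {"tx": 4.4,"ty": -3.7},
    {"tx": 4.4,"ty": -3.7},
  ],
  jaw=1,
  squeeze=8,
)

```text
validation failed for argument at $.mo...
```

drive_tool(
  motion=[
    {"tx": 4.4,"ty": -3.7},
    {"tx": 4.4,"ty": -3.7},
    {"tx": 4.4,"ty": -3.7},
    {"tx": 4.4,"ty": -3.7},
    {"tx": 1.3,"ty": -5.3},
  ],
)

```text
validation failed for argument at $.mo...
```

drive_tool(
  motion=[
    {"tx": 1.3,"ty": -5.3},
    {"tx": 1.3,"ty": -5.3},
    {"tx": 1.3,"ty": -5.3},
    {"tx": 1.3,"ty": -5.3},
    {"tx": 1.3,"ty": -5.3},
  ],
)

```text
validation failed for argument at $.mo...
```

drive_tool(
  motion=[
    {"tx": 1.3,"ty": -5.3},
    {"tx": 1.3,"ty": -5.3},
    {"twist": -0.18},
    {"twist": -0.18},
    {"twist": -0.18},
  ],
)

```text
validation failed for argument at $.mo...
```

drive_tool(
  motion=[
    {"twist": -0.18},
    {"twist": -0.18},
    {"twist": -0.18},
    {"twist": -0.18},
    {"twist": -0.18},
  ],
)

```text
validation failed for argument at $.mo...
```

The calls failed validation, so I'll try one row with every field filled in.

drive_tool(
  motion=[
    {"tx": 4.4,"ty": -3.7,"tz": 0.0,"twist": 0.0},
  ],
  jaw=1,
  squeeze=8,
)

```text
time: 2.17
eef_pos: [251.1, -643.3, 240.1]
eef_rot: [0.001, 0.988, 0.153, -0.001]
contact_force: [1.2, 1.1, -0.4]
finger_gap: 93.2
gripper_force: 0.0
```

All four fields are needed in each row.

drive_tool(
  motion=[
    {"tx": 4.4,"ty": -3.7,"tz": 0,"twist": 0},
    {"tx": 4.4,"ty": -3.7,"tz": 0,"twist": 0},
    {"tx": 4.4,"ty": -3.7,"tz": 0,"twist": 0},
    {"tx": 4.4,"ty": -3.7,"tz": 0,"twist": 0},
    {"tx": 4.4,"ty": -3.7,"tz": 0,"twist": 0},
  ],
)

```text
time: 2.8
eef_pos: [407.3, -395.4, 240.9]
eef_rot: [0.0, 0.988, 0.156, 0.0]
contact_force: [0.9, -0.3, 0.5]
finger_gap: 92.8
gripper_force: 0.0
```

drive_tool(
  motion=[
    {"tx": 4.4,"ty": -3.7,"tz": 0,"twist": 0},
    {"tx": 4.4,"ty": -3.7,"tz": 0,"twist": 0},
    {"tx": 4.4,"ty": -3.7,"tz": 0,"twist": 0},
    {"tx": 1.3,"ty": -5.3,"tz": 0,"twist": 0},
    {"tx": 1.3,"ty": -5.3,"tz": 0,"twist": 0},
  ],
)

```text
time: 3.42
eef_pos: [489.9, -139.9, 240.6]
eef_rot: [0.0, 0.988, 0.156, 0.0]
contact_force: [0.7, 0.4, 0.2]
finger_gap: 93.0
gripper_force: 0.0
```

drive_tool(
  motion=[
    {"tx": 1.3,"ty": -5.3,"tz": 0,"twist": 0},
    {"tx": 1.3,"ty": -5.3,"tz": 0,"twist": 0},
    {"tx": 1.3,"ty": -5.3,"tz": 0,"twist": 0},
    {"tx": 1.3,"ty": -5.3,"tz": 0,"twist": 0},
    {"tx": 1.3,"ty": -5.3,"tz": 0,"twist": 0},
  ],
)

```text
time: 4.05
eef_pos: [469.5, 132.1, 240.9]
eef_rot: [-0.0, 0.988, 0.156, 0.0]
contact_force: [1.6, 0.6, 0.1]
finger_gap: 92.5
gripper_force: 0.0
```

drive_tool(
  motion=[
    {"tx": 1.3,"ty": -5.3,"tz": 0,"twist": 0},
    {"tx": 0,"ty": 0,"tz": 0,"twist": -0.18},
    {"tx": 0,"ty": 0,"tz": 0,"twist": -0.18},
    {"tx": 0,"ty": 0,"tz": 0,"twist": -0.18},
    {"tx": 0,"ty": 0,"tz": 0,"twist": -0.18},
  ],
)

```text
time: 4.68
eef_pos: [465.8, 184.9, 240.8]
eef_rot: [0.0, 0.868, 0.497, 0.0]
contact_force: [-0.2, 0.4, -0.2]
finger_gap: 93.0
gripper_force: 0.0
```

drive_tool(
  motion=[
    {"tx": 0,"ty": 0,"tz": 0,"twist": -0.18},
    {"tx": 0,"ty": 0,"tz": 0,"twist": -0.18},
    {"tx": 0,"ty": 0,"tz": 0,"twist": -0.18},
    {"tx": 0,"ty": 0,"tz": 0,"twist": -0.18},
    {"tx": 0,"ty": 0,"tz": 0,"twist": 0},
  ],
)

```text
time: 5.3
eef_pos: [465.8, 184.6, 240.7]
eef_rot: [-0.0, 0.64, 0.768, 0.0]
contact_force: [0.5, 0.8, 0.5]
finger_gap: 93.1
gripper_force: 0.0
```

```bash
cat >> h.py <<'E'
def plan(x,y,z,th=None):
    s=robot.observe();p=s['eef_pos'];w,a,b,c=s['eef_rot'];t=2*np.arctan2(b,a)
    d=np.array([x,y,z])-p
    print('pos',np.round(p,1),'theta',round(t,3),'j7',round(s['joints'][6],2),'t',s['time'],'tx,ty,tz cm',np.round([(d[0]*np.cos(t)+d[1]*np.sin(t))/10,(d[0]*np.sin(t)-d[1]*np.cos(t))/10,-d[2]/10],2),'twist',None if th is None else round(t-th,3))
E
python3 -c "
from h import *
plan(467,190,70,1.7)"
```

```text
pos [465.8 184.6 240.7] theta 1.752 j7 -0.59 t 5.3 tx,ty,tz cm [ 0.51  0.21 17.07] twist 0.052
```

drive_tool(
  motion=[
    {"tx": 0.5,"ty": 0.2,"tz": 4,"twist": 0},
    {"tx": 0,"ty": 0,"tz": 4,"twist": 0},
    {"tx": 0,"ty": 0,"tz": 4,"twist": 0},
    {"tx": 0,"ty": 0,"tz": 3,"twist": 0},
    {"tx": 0,"ty": 0,"tz": 2,"twist": 0},
  ],
)

```text
time: 5.92
eef_pos: [466.5, 189.9, 69.3]
eef_rot: [-0.0, 0.641, 0.767, -0.001]
contact_force: [-0.3, 1.1, -0.4]
finger_gap: 92.8
gripper_force: 0.0
```

drive_tool(
  motion=[
    {"tx": 0,"ty": 0,"tz": 0,"twist": 0},
    {"tx": 0,"ty": 0,"tz": 0,"twist": 0},
    {"tx": 0,"ty": 0,"tz": 0,"twist": 0},
    {"tx": 0,"ty": 0,"tz": 0,"twist": 0},
    {"tx": 0,"ty": 0,"tz": 0,"twist": 0},
  ],
  jaw=0.35,
  squeeze=8,
)

```text
time: 6.55
eef_pos: [467.2, 190.1, 71.1]
eef_rot: [0.0, 0.64, 0.769, 0.001]
contact_force: [0.7, 0.6, 3.8]
finger_gap: 49.7
gripper_force: 8.0
```

drive_tool(
  motion=[
    {"tx": 0,"ty": 0,"tz": 0,"twist": 0.1},
    {"tx": 0,"ty": 0,"tz": 0,"twist": 0.15},
    {"tx": 0,"ty": 0,"tz": 0,"twist": 0.16},
    {"tx": 0,"ty": 0,"tz": 0,"twist": 0.16},
    {"tx": 0,"ty": 0,"tz": 0,"twist": 0.16},
  ],
)

```text
time: 7.18
eef_pos: [466.9, 190.1, 71.1]
eef_rot: [0.0, 0.873, 0.487, 0.0]
contact_force: [-0.5, -0.6, 3.8]
finger_gap: 49.5
gripper_force: 8.0
```

drive_tool(
  motion=[
    {"tx": 0,"ty": 0,"tz": 0,"twist": 0.16},
    {"tx": 0,"ty": 0,"tz": 0,"twist": 0.16},
    {"tx": 0,"ty": 0,"tz": 0,"twist": 0.16},
    {"tx": 0,"ty": 0,"tz": 0,"twist": 0.16},
    {"tx": 0,"ty": 0,"tz": 0,"twist": 0.06},
  ],
)

```text
time: 7.8
eef_pos: [467.0, 190.4, 71.1]
eef_rot: [-0.0, 0.987, 0.16, 0.0]
contact_force: [-0.3, 0.3, 6.3]
finger_gap: 49.8
gripper_force: 8.0
```

drive_tool(
  motion=[
    {"tx": 0,"ty": 0,"tz": 0,"twist": 0},
    {"tx": 0,"ty": 0,"tz": 0,"twist": 0},
    {"tx": 0,"ty": 0,"tz": 0,"twist": 0},
  ],
)

```text
time: 8.18
eef_pos: [467.0, 190.3, 71.0]
eef_rot: [-0.0, 0.987, 0.162, 0.0]
contact_force: [0.2, 0.6, 5.6]
finger_gap: 49.3
gripper_force: 8.0
```

drive_tool(
  motion=[
    {"tx": 0,"ty": 0,"tz": 0,"twist": 0},
    {"tx": 0,"ty": 0,"tz": 0,"twist": 0},
    {"tx": 0,"ty": 0,"tz": 0,"twist": 0},
    {"tx": 0,"ty": 0,"tz": 0,"twist": 0},
  ],
  jaw=1,
)

```text
time: 8.68
eef_pos: [466.7, 190.0, 70.5]
eef_rot: [0.0, 0.987, 0.161, -0.0]
contact_force: [-0.1, 0.0, 0.4]
finger_gap: 85.2
gripper_force: 0.0
```

drive_tool(
  motion=[
    {"tx": 0,"ty": 0,"tz": -4,"twist": 0},
    {"tx": 0,"ty": 0,"tz": -5,"twist": 0},
    {"tx": 0,"ty": 0,"tz": -6,"twist": 0},
    {"tx": 0,"ty": 0,"tz": -5,"twist": 0},
  ],
)

```text
time: 9.18
eef_pos: [466.6, 189.9, 272.9]
eef_rot: [-0.0, 0.987, 0.161, 0.0]
contact_force: [0.2, 1.0, -1.6]
finger_gap: 93.0
gripper_force: 0.0
```

drive_tool(
  motion=[
    {"tx": -1.3,"ty": 5.3,"tz": 0,"twist": 0},
    {"tx": -1.3,"ty": 5.3,"tz": 0,"twist": 0},
    {"tx": -1.3,"ty": 5.3,"tz": 0,"twist": 0},
  ],
)

```text
time: 9.55
eef_pos: [480.2, 25.4, 270.9]
eef_rot: [-0.0, 0.987, 0.162, 0.0]
contact_force: [0.1, -0.4, -0.2]
finger_gap: 92.8
gripper_force: 0.0
```

Run:
```python
from h import *
plan(527,-161.3,200,.68)
t=grab('top');s=grab('side')
a=cv2.resize(t['img'][215:260,170:250],(800,450),interpolation=cv2.INTER_CUBIC)
b=cv2.resize(s['img'][150:215,210:275],(150,150),interpolation=cv2.INTER_CUBIC)
out=np.zeros((600,800,3),np.uint8);out[:450]=a;out[450:,:150]=b
cv2.imwrite('pics/c2.png',out[:,:,::-1])
```

```text
pos [480.2  25.4 270.9] theta 0.325 j7 -1.36 t 9.55 tx,ty,tz cm [-1.52 19.19  7.09] twist -0.355
```

View pics/c2.png

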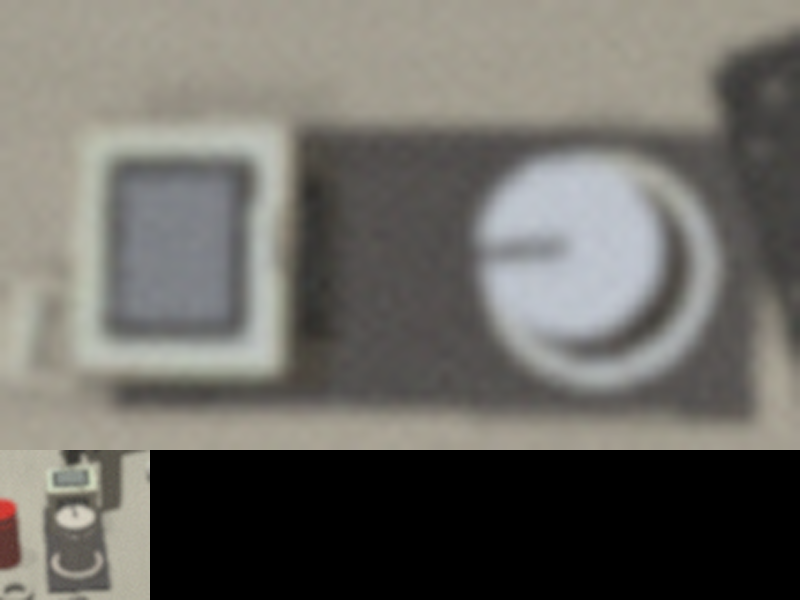

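The top crop shows the lid bar pointing left, from (565,245) to (480,253). That is within about 0.1 rad of the reader (about 2.5 mm at the plate, tolerance 9), so step 1 looks good. Next is the dial.

drive_tool(
  motion=[
    {"tx": -0.5,"ty": 5,"tz": 0,"twist": 0},
    {"tx": -0.5,"ty": 5,"tz": 0,"twist": 0},
    {"tx": -0.5,"ty": 5,"tz": 0,"twist": 0},
    {"tx": 0,"ty": 4.2,"tz": 0,"twist": 0},
    {"tx": 0,"ty": 0,"tz": 3,"twist": -0.17},
  ],
  jaw=0.5,
)

```text
time: 10.28
eef_pos: [529.0, -163.1, 241.6]
eef_rot: [0.002, 0.97, 0.244, 0.002]
contact_force: [-0.1, 0.9, 0.5]
finger_gap: 49.1
gripper_force: 0.0
```

drive_tool(
  motion=[
    {"tx": 0,"ty": 0,"tz": 5,"twist": -0.18},
    {"tx": 0,"ty": 0,"tz": 4,"twist": 0},
    {"tx": 0,"ty": 0,"tz": 0,"twist": 0},
  ],
)

```text
time: 10.65
eef_pos: [525.7, -159.0, 148.3]
eef_rot: [-0.002, 0.944, 0.331, -0.002]
contact_force: [-0.8, -0.6, 1.1]
finger_gap: 46.6
gripper_force: 0.0
```

Run:
```python
from h import *
plan(527,-161.3,97,.68)
s=grab('side');t=grab('top')
b=cv2.resize(s['img'][210:310,230:330],(600,600),interpolation=cv2.INTER_CUBIC)
cv2.imwrite('pics/c3.png',b[:,:,::-1])
```

```text
pos [ 525.7 -159.   148.3] theta 0.674 j7 -0.64 t 10.65 tx,ty,tz cm [-0.04  0.26  5.13] twist -0.006
```

View pics/c3.png

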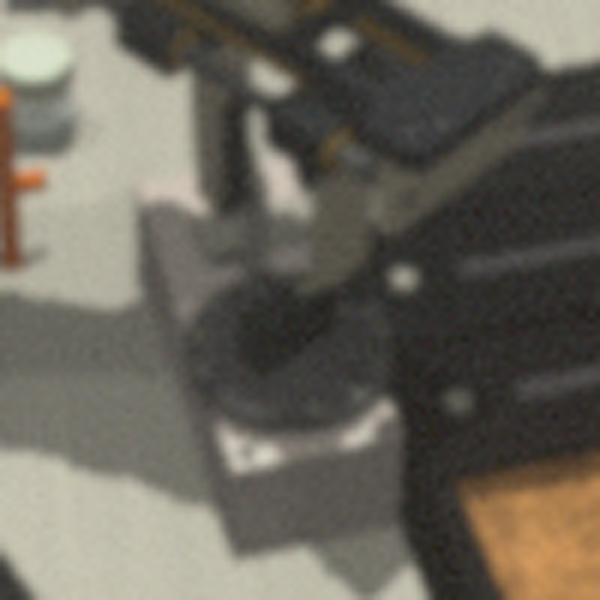

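The side crop shows the fingers above the dial bar at about (290,330), aligned with the bar and clear of the shackle leg on the left. I'll descend and grip.

drive_tool(
  motion=[
    {"tx": 0,"ty": 0.2,"tz": 2,"twist": 0},
    {"tx": 0,"ty": 0,"tz": 2,"twist": 0},
    {"tx": 0,"ty": 0,"tz": 1,"twist": 0},
    {"tx": 0,"ty": 0,"tz": 0,"twist": 0},
  ],
)

```text
time: 11.25
eef_pos: [528.9, -161.4, 101.3]
eef_rot: [0.0, 0.944, 0.331, 0.0]
contact_force: [0.6, -0.2, 0.2]
finger_gap: 46.4
gripper_force: 0.0
```

drive_tool(
  motion=[
    {"tx": 0,"ty": 0,"tz": 0,"twist": 0},
    {"tx": 0,"ty": 0,"tz": 0,"twist": 0},
    {"tx": 0,"ty": 0,"tz": 0,"twist": 0},
    {"tx": 0,"ty": 0,"tz": 0,"twist": 0},
    {"tx": 0,"ty": 0,"tz": 0,"twist": 0},
  ],
  jaw=0.05,
  squeeze=20,
)

```text
time: 11.88
eef_pos: [529.0, -161.9, 100.9]
eef_rot: [0.0, 0.944, 0.33, 0.0]
contact_force: [0.9, -2.3, 2.6]
finger_gap: 13.9
gripper_force: 19.7
```

drive_tool(
  motion=[
    {"tx": 0,"ty": 0,"tz": 0,"twist": -0.1},
    {"tx": 0,"ty": 0,"tz": 0,"twist": -0.15},
    {"tx": 0,"ty": 0,"tz": 0,"twist": -0.15},
    {"tx": 0,"ty": 0,"tz": 0,"twist": -0.15},
    {"tx": 0,"ty": 0,"tz": 0,"twist": -0.15},
  ],
)

```text
time: 12.5
eef_pos: [529.3, -162.0, 100.9]
eef_rot: [0.001, 0.772, 0.636, 0.0]
contact_force: [2.1, -2.6, -1.1]
finger_gap: 13.9
gripper_force: 19.8
```

drive_tool(
  motion=[
    {"tx": 0,"ty": 0,"tz": 0,"twist": -0.1},
    {"tx": 0,"ty": 0,"tz": 0,"twist": -0.05},
    {"tx": 0,"ty": 0,"tz": 0,"twist": 0},
  ],
)

```text
time: 12.88
eef_pos: [529.4, -162.0, 100.9]
eef_rot: [0.001, 0.724, 0.69, 0.001]
contact_force: [4.0, -3.8, 0.3]
finger_gap: 13.9
gripper_force: 19.9
```

Run:
```python
from h import *
plan(527,-161.3,97,1.716); o=robot.observe();print(o['torque'],o['joint_torque'][6])
```

```text
pos [ 529.4 -162.   100.9] theta 1.523 j7 -0.08 t 12.875 tx,ty,tz cm [ 0.06 -0.25  0.39] twist -0.193
[-0.91974215 -0.96220183 -0.03500664] 0.29870457015931606
```

drive_tool(
  motion=[
    {"tx": 0,"ty": 0,"tz": 0,"twist": -0.05},
    {"tx": 0,"ty": 0,"tz": 0,"twist": -0.05},
    {"tx": 0,"ty": 0,"tz": 0,"twist": -0.04},
    {"tx": 0,"ty": 0,"tz": 0,"twist": -0.03},
    {"tx": 0,"ty": 0,"tz": 0,"twist": 0},
  ],
)

```text
time: 13.5
eef_pos: [529.5, -161.9, 100.9]
eef_rot: [0.001, 0.663, 0.749, 0.0]
contact_force: [4.3, -3.9, 0.9]
finger_gap: 13.8
gripper_force: 19.9
```

Run:
```python
from h import *
plan(527,-161.3,97,1.716); o=robot.observe();print(o['torque'],o['joint_torque'][6])
```

```text
pos [ 529.5 -161.9  100.9] theta 1.692 j7 0.03 t 13.5 tx,ty,tz cm [ 0.09 -0.24  0.39] twist -0.024
[-0.91682958 -1.10057433  0.00822024] 0.1751154474914074
```

drive_tool(
  motion=[
    {"tx": 0,"ty": 0,"tz": 0,"twist": -0.02},
    {"tx": 0,"ty": 0,"tz": 0,"twist": -0.02},
    {"tx": 0,"ty": 0,"tz": 0,"twist": 0},
  ],
)

```text
time: 13.88
eef_pos: [529.5, -161.9, 100.9]
eef_rot: [0.001, 0.648, 0.762, 0.0]
contact_force: [5.2, -3.5, 0.4]
finger_gap: 13.2
gripper_force: 19.9
```

Run:
```python
from h import *
plan(527,-161.3,97,1.716); o=robot.observe();print(o['torque'],o['joint_torque'][6])
```

```text
pos [ 529.5 -161.9  100.9] theta 1.732 j7 0.06 t 13.875 tx,ty,tz cm [ 0.1  -0.24  0.39] twist 0.016
[-0.91626291 -1.10720162 -0.00574538] 0.08876163745298982
```

drive_tool(
  motion=[
    {"tx": 0,"ty": 0,"tz": 0,"twist": -0.03},
    {"tx": 0,"ty": 0,"tz": 0,"twist": 0},
    {"tx": 0,"ty": 0,"tz": 0,"twist": 0},
  ],
)

```text
time: 14.25
eef_pos: [529.5, -161.9, 100.9]
eef_rot: [0.001, 0.636, 0.771, 0.0]
contact_force: [5.4, -3.4, 1.0]
finger_gap: 13.6
gripper_force: 19.9
```

Run:
```python
from h import *
plan(527,-161.3,97,1.716); o=robot.observe();print(o['torque'],o['joint_torque'][6])
s=grab('side')
b=cv2.resize(s['img'][210:310,230:330],(600,600),interpolation=cv2.INTER_CUBIC)
cv2.imwrite('pics/c4.png',b[:,:,::-1])
```

```text
pos [ 529.5 -161.9  100.9] theta 1.762 j7 0.08 t 14.25 tx,ty,tz cm [ 0.11 -0.24  0.39] twist 0.046
[-0.88157073 -1.0866081  -0.02085662] 0.020977109670639038
```

View pics/c4.png

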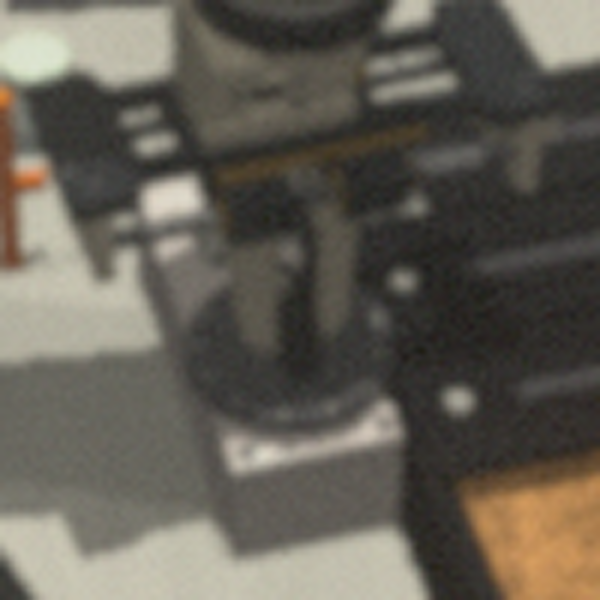

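The side crop shows the fingers gripping the bar, which now lies along the tray's y axis towards the shackle. I'll nudge once more, then release and look.

drive_tool(
  motion=[
    {"tx": 0,"ty": 0,"tz": 0,"twist": -0.04},
    {"tx": 0,"ty": 0,"tz": 0,"twist": 0},
    {"tx": 0,"ty": 0,"tz": 0,"twist": 0},
  ],
)

```text
time: 14.68
eef_pos: [529.5, -161.9, 100.9]
eef_rot: [0.001, 0.621, 0.784, 0.0]
contact_force: [5.0, -2.9, -0.2]
finger_gap: 13.9
gripper_force: 19.9
```

Run:
```python
from h import *
plan(527,-161.3,97,1.716); o=robot.observe();print(o['torque'],o['joint_torque'][6])
```

```text
pos [ 529.5 -161.9  100.9] theta 1.802 j7 0.11 t 14.675 tx,ty,tz cm [ 0.12 -0.23  0.39] twist 0.086
[-0.85534703 -1.12012142  0.07192079] -0.022407687501981854
```

drive_tool(
  motion=[
    {"tx": 0,"ty": 0,"tz": 0,"twist": 0},
    {"tx": 0,"ty": 0,"tz": 0,"twist": 0},
    {"tx": 0,"ty": 0,"tz": 0,"twist": 0},
  ],
  jaw=0.45,
)

```text
time: 15.05
eef_pos: [527.9, -161.1, 100.4]
eef_rot: [-0.001, 0.62, 0.784, -0.0]
contact_force: [-0.5, 1.1, 0.0]
finger_gap: 38.7
gripper_force: 0.0
```

drive_tool(
  motion=[
    {"tx": 0,"ty": 0,"tz": -4,"twist": 0},
    {"tx": 0,"ty": 0,"tz": -4,"twist": 0},
    {"tx": 0,"ty": 0,"tz": -4,"twist": 0},
    {"tx": -6,"ty": 0,"tz": 0,"twist": 0},
    {"tx": -6,"ty": 0,"tz": 0,"twist": 0},
  ],
)

```text
time: 15.68
eef_pos: [556.7, -279.0, 221.7]
eef_rot: [0.001, 0.619, 0.785, 0.0]
contact_force: [-0.0, 0.8, -0.5]
finger_gap: 41.9
gripper_force: 0.0
```

drive_tool(
  motion=[
    {"tx": -6,"ty": 0,"tz": 0,"twist": 0},
    {"tx": -6,"ty": 0,"tz": 0,"twist": 0},
    {"tx": 0,"ty": 0,"tz": 0,"twist": 0},
  ],
)

```text
time: 16.05
eef_pos: [582.6, -400.5, 219.3]
eef_rot: [-0.0, 0.623, 0.782, -0.001]
contact_force: [-0.5, -1.0, -0.3]
finger_gap: 41.8
gripper_force: 0.0
```

Run:
```python
from h import *
plan(515,-86,200,1.716)
s=grab('side');t=grab('top')
b=cv2.resize(s['img'][215:295,245:315],(525,600),interpolation=cv2.INTER_CUBIC)
a=cv2.resize(t['img'][195:245,300:380],(480,300),interpolation=cv2.INTER_CUBIC)
old=cv2.imread('pics/side0.png')[:,:,::-1]; old=cv2.resize(old,(560,420),interpolation=cv2.INTER_AREA)[215:255,245:285]
out=np.zeros((600,800,3),np.uint8)
out[:600,:400]=cv2.resize(s['img'][215:295,245:298],(400,600),interpolation=cv2.INTER_CUBIC)
out[:250,400:]=cv2.resize(a,(400,250));out[260:560,400:700]=cv2.resize(old,(300,300),interpolation=cv2.INTER_CUBIC)
cv2.imwrite('pics/c5.png',out[:,:,::-1])
```

```text
pos [ 582.6 -400.5  219.3] theta 1.797 j7 0.54 t 16.05 tx,ty,tz cm [32.16  0.47  1.93] twist 0.081
```

View pics/c5.png

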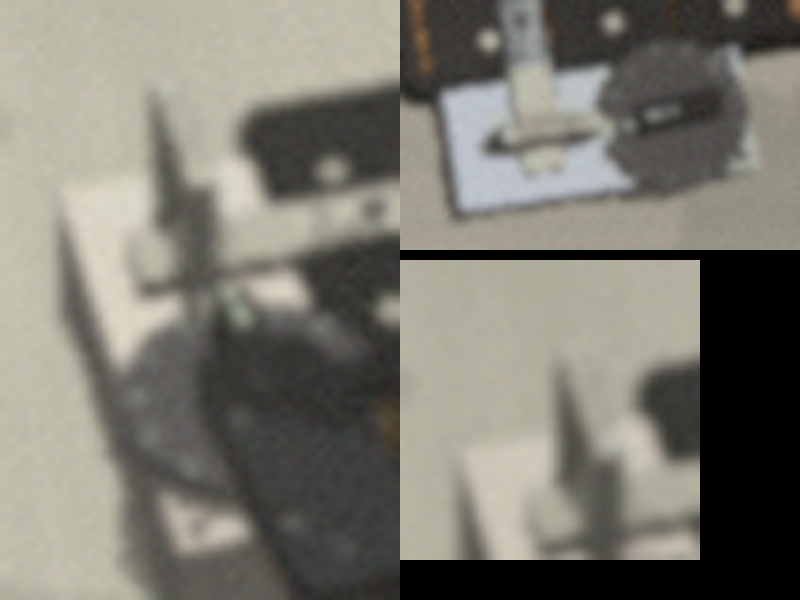

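Run:
```python
from h import *
old=cv2.imread('pics/side0.png',0)
p=[grab('side') for _ in range(4)]
new=np.mean([cv2.cvtColor(cv2.resize(q['img'],None,fx=1.4,fy=1.4,interpolation=cv2.INTER_CUBIC),cv2.COLOR_RGB2GRAY).astype(float) for q in p],0).astype(np.uint8)
def sh(x0,y0,x1,y1):
    T=cv2.resize(old[y0:y1,x0:x1],None,fx=8,fy=8,interpolation=cv2.INTER_CUBIC);m=6
    S=cv2.resize(new[y0-m:y1+m,x0-m:x1+m],None,fx=8,fy=8,interpolation=cv2.INTER_CUBIC)
    r=cv2.matchTemplate(S,T,cv2.TM_CCOEFF_NORMED);_,v,_,l=cv2.minMaxLoc(r);return [(l[0]/8-m),(l[1]/8-m),round(v,3)]
for X in [(515.,-86,115)]:
  for z in (110,114.5): print('bow proj',1.4*proj(p[0],(509.5+3,-60,z+5)),1.4*proj(p[0],(517.6+0,-115,z+5)))
print('tip',sh(365,313,384,335)); print('neartop',sh(374,330,390,345)); print('hasp/tray',sh(395,330,430,360),'case',sh(350,330,368,350), 'bolts',sh(405,350,445,395))
d=new.copy();
```

```text
bow proj [372.36893361 316.24853867] [378.816722   336.79689252]
bow proj [372.35173904 314.36270774] [378.81635981 334.89060738]
tip [-1.125, -1.5, 0.987]
neartop [-1.25, -1.375, 0.982]
hasp/tray [-0.125, 0.0, 0.98] case [0.0, 0.0, 0.997] bolts [-1.0, 0.25, 0.145]
```

The bow has shifted up about 1.5 px against 0 px for the case (4.5 mm predicts 1.9 px), and the bar lies within about 0.06 of the notch line. So the dial has clicked. Next I grip the bow.

drive_tool(
  motion=[
    {"tx": 5.4,"ty": 0.1,"tz": 0,"twist": 0},
    {"tx": 5.4,"ty": 0.1,"tz": 0,"twist": 0},
    {"tx": 5.4,"ty": 0.1,"tz": 0,"twist": 0},
    {"tx": 5.4,"ty": 0.1,"tz": 0,"twist": 0},
    {"tx": 5.4,"ty": 0.1,"tz": 0,"twist": 0},
  ],
)

```text
time: 16.98
eef_pos: [525.7, -128.4, 221.2]
eef_rot: [0.0, 0.619, 0.785, 0.0]
contact_force: [0.5, 0.7, 0.3]
finger_gap: 41.9
gripper_force: 0.0
```

drive_tool(
  motion=[
    {"tx": 5.2,"ty": 0,"tz": 0,"twist": 0.04},
    {"tx": 0,"ty": 0,"tz": 2,"twist": 0.04},
    {"tx": 0,"ty": 0,"tz": 2,"twist": 0},
    {"tx": 0,"ty": 0,"tz": 0,"twist": 0},
  ],
)

```text
time: 17.48
eef_pos: [513.5, -79.5, 180.1]
eef_rot: [-0.001, 0.65, 0.76, -0.001]
contact_force: [0.4, -0.3, 0.5]
finger_gap: 41.6
gripper_force: 0.0
```

Run:
```python
from h import *
plan(514,-86,117,1.716)
```

```text
pos [513.5 -79.5 180.1] theta 1.726 j7 -0.05 t 17.475 tx,ty,tz cm [-0.65 -0.05  6.31] twist 0.01
```

drive_tool(
  motion=[
    {"tx": -0.6,"ty": 0,"tz": 2,"twist": 0.01},
    {"tx": 0,"ty": 0,"tz": 2,"twist": 0},
    {"tx": 0,"ty": 0,"tz": 1.5,"twist": 0},
    {"tx": 0,"ty": 0,"tz": 0.7,"twist": 0},
    {"tx": 0,"ty": 0,"tz": 0,"twist": 0},
  ],
)

```text
time: 18.1
eef_pos: [515.3, -86.3, 118.6]
eef_rot: [-0.0, 0.655, 0.756, -0.0]
contact_force: [-0.1, -0.4, -0.1]
finger_gap: 42.1
gripper_force: 0.0
```

drive_tool(
  motion=[
    {"tx": 0,"ty": 0,"tz": 0,"twist": 0},
    {"tx": 0,"ty": 0,"tz": 0,"twist": 0},
    {"tx": 0,"ty": 0,"tz": 0,"twist": 0},
    {"tx": 0,"ty": 0,"tz": 0,"twist": 0},
    {"tx": 0,"ty": 0,"tz": 0,"twist": 0},
  ],
  jaw=0,
  squeeze=30,
)

```text
time: 18.73
eef_pos: [515.7, -86.4, 118.8]
eef_rot: [0.0, 0.655, 0.756, 0.0]
contact_force: [0.4, 0.7, -0.1]
finger_gap: 9.7
gripper_force: 30.0
```

Gripped, with a gap of 9.7 mm. Now the pull straight up.

drive_tool(
  motion=[
    {"tx": 0,"ty": 0,"tz": -1,"twist": 0},
    {"tx": 0,"ty": 0,"tz": -1.5,"twist": 0},
    {"tx": 0,"ty": 0,"tz": -2,"twist": 0},
    {"tx": 0,"ty": 0,"tz": -2,"twist": 0},
    {"tx": 0,"ty": 0,"tz": 0,"twist": 0},
  ],
)

```text
time: 19.35
eef_pos: [515.7, -86.7, 185.4]
eef_rot: [0.001, 0.655, 0.756, 0.001]
contact_force: [0.4, -0.2, -1.2]
finger_gap: 9.4
gripper_force: 30.0
```

drive_tool(
  motion=[
    {"tx": 0,"ty": 0,"tz": -2,"twist": 0},
    {"tx": 0,"ty": 0,"tz": -2,"twist": 0},
    {"tx": 0,"ty": 0,"tz": -1,"twist": 0},
    {"tx": 0,"ty": 0,"tz": 0,"twist": 0},
  ],
)

```text
time: 19.85
eef_pos: [515.2, -86.6, 233.7]
eef_rot: [0.0, 0.655, 0.756, 0.0]
contact_force: [-0.3, -0.7, -1.7]
finger_gap: 9.9
gripper_force: 30.0
```

Run:
```python
from h import *
plan(468,298,230,None); print(robot.observe()['contact_force'])
s=grab('side')
print([(r['uv'],r['score']) for r in imaging.recognise(s,'shackle')[:3]], proj(s,(515,-86,200)))
```

```text
pos [515.2 -86.6 233.7] theta 1.714 j7 -0.0 t 19.85 tx,ty,tz cm [38.74  0.8   0.37] twist None
[-0.26979414 -0.66318082 -1.68889361]
[([267.2, 210.1], 0.55), ([227.3, 239.0], 0.53)] [268.01146853 205.82807437]
```

drive_tool(
  motion=[
    {"tx": 2,"ty": 0,"tz": 0,"twist": 0},
    {"tx": 4,"ty": 0,"tz": 0,"twist": 0},
    {"tx": 4,"ty": 0.1,"tz": 0,"twist": 0},
    {"tx": 4,"ty": 0.1,"tz": 0,"twist": 0},
    {"tx": 4,"ty": 0.1,"tz": 0,"twist": 0},
  ],
)

```text
time: 20.58
eef_pos: [492.0, 93.3, 232.7]
eef_rot: [-0.0, 0.655, 0.756, -0.001]
contact_force: [0.8, -0.6, -0.8]
finger_gap: 9.6
gripper_force: 30.0
```

drive_tool(
  motion=[
    {"tx": 4,"ty": 0.1,"tz": 0,"twist": 0},
    {"tx": 4,"ty": 0.1,"tz": 0,"twist": 0},
    {"tx": 4,"ty": 0.1,"tz": 0,"twist": 0},
    {"tx": 4,"ty": 0.1,"tz": 0,"twist": 0},
    {"tx": 3,"ty": 0.1,"tz": 0,"twist": 0},
  ],
)

```text
time: 21.2
eef_pos: [469.7, 282.6, 232.6]
eef_rot: [-0.0, 0.654, 0.756, -0.001]
contact_force: [-0.9, -0.1, -2.2]
finger_gap: 9.8
gripper_force: 30.0
```

drive_tool(
  motion=[
    {"tx": 1.7,"ty": 0,"tz": 0,"twist": 0},
    {"tx": 0,"ty": 0,"tz": 0,"twist": 0},
    {"tx": 0,"ty": 0,"tz": 0,"twist": 0},
    {"tx": 0,"ty": 0,"tz": 0,"twist": 0},
    {"tx": 0,"ty": 0,"tz": 0,"twist": 0},
  ],
)

```text
time: 21.82
eef_pos: [468.4, 296.9, 233.7]
eef_rot: [0.0, 0.655, 0.755, -0.0]
contact_force: [-0.4, -0.2, -1.7]
finger_gap: 9.4
gripper_force: 30.0
```

Run:
```python
from h import *
plan(468,298,230,None); print(robot.observe()['contact_force'])
s=grab('side')
cv2.imwrite('pics/c6.png',cv2.resize(s['img'][110:220,190:300],(600,600),interpolation=cv2.INTER_CUBIC)[:,:,::-1])
```

```text
pos [468.4 296.9 233.7] theta 1.713 j7 -0.76 t 21.825 tx,ty,tz cm [ 0.11 -0.02  0.37] twist None
[-0.43631441 -0.21295595 -1.66655268]
```

View pics/c6.png

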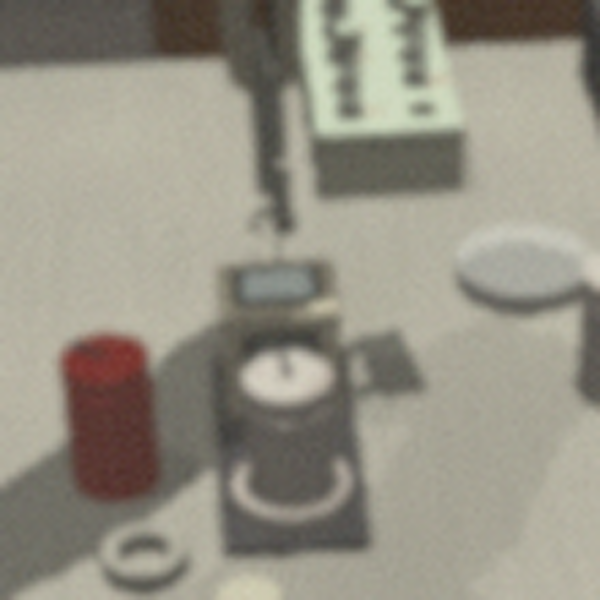

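The crop shows the shackle hanging upright from the gripper, with its legs near (270,130-220) above and clear of the reader's window at (275,285). The canister stands in its nest with its bar pointing at the reader at (285,362).

```bash
python3 -c "
from station import robot
print(robot.finish_job())"
```

```text
the job is handed in; nothing more can be done
None
```

I handed the job in at about 22 s: the canister's code plate faces the reader to within about 0.1 rad, the dial clicked into its notch, and the shackle is held upright about 5 cm above the reader's top window; the hand-in gave no verdict.

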